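# Draw the bolt of the pharmacy's drug safe

## Task

Take the blue key out of the key stand and push it down into the lock on top of the cream drug safe, wiggling it left and right past the sticky discs inside until it is fully home. Then turn it clockwise about a quarter turn to its stop, which draws the bolt, and finish while still gripping the key and holding it turned against the lock's spring. Leave the other keys and everything else on the counter alone.

Things in the scene. Friction and masses are not known exactly. Their poses are not given: they have to be found in the camera images.
- key_blue: Blue-headed key standing upright, blade down, in a slot of the key stand. Origin: middle of the underside of its shoulder, which rests on the stand and, when home, on the lock. z up along the key, x along the width of head and blade, y through the thickness. Blade below: 16 wide, 5 thick, 38 long, square end. 60 g, up to 40% more or less. Same both ways round (half turn about z).
- key_yellow: Key of the same shape and frame with a yellow head, in another slot of the stand; leave it.
- key_white: Key of the same shape and frame with a white head, in another slot of the stand; leave it.
- stand: Fixed grey key stand, block 55 (x) x 190 (y) x 50 high, origin at the centre of its underside. Three slots at y = -60, 0, +60, each 18 long (y) x 7 wide (x), 44 deep, from its top at 50. Each key rests with its shoulder on the top, its width along the stand's y.
- safe: Fixed cream steel drug safe, 200 (x) x 240 (y) x 120 high, origin at the centre of its underside. In the middle of its top a dark steel ring, 76 across, 8 high, encloses the brass lock plug. Beside it at +y a steel bolt in a keeper, up to 130 high above the table, which slides towards the lock by about 17 as the plug turns.
- keyhole (a point): Centre of the slot mouth on the top face of the brass lock plug, 128 above the table; turns with the plug. z up, x along the slot, y across it. Slot 18 x 7, mouth bevelled 3.5 wider all round. The key enters straight down, blade width along x, either way round; when home its origin is at this point. The key has about 0.13 rad of play before the plug follows it.
- plug (a joint): Angle of the lock plug, rad, clockwise from above positive. 0 at rest, slot x along the safe's x; gives to -0.75 anticlockwise, and clockwise to a stop at 1.45. A spring of 0.08 N m/rad turns it back when let go; with the discs' friction it takes up to 0.2 N m to turn to the stop.
- key_head (a point): Where to grip the blue key: middle of its blue plastic head, 28 straight above the key's origin; same axes. Head 34 wide (x), 12 thick (y), from 12 to 44 above the key's origin; grip it across the 12 mm thickness. Below it a neck 24 x 10, 12 high.
- discs (a point): On the lock's axis, 15 below the mouth: top of the upper of two hidden sticky discs (the lower one's top is 25 below). Their slots, 19.4 x 7.4, start 0.4 to 0.6 rad out of line, upper one anticlockwise, lower one clockwise from above. The blade halts on each; press lightly (5 to 10 N), turn to and fro up to 0.65 rad, and it drops through. Friction 0.03 N m each; then they turn with the key.
- tray: Loose clear counting tray with capsules, 150 x 200 x 28 high; leave it.
- stock_bottle: Loose white stock bottle, 90 across, 180 high; leave it.
- amber_bottle: Loose amber jar, 60 across, 110 high; leave it.
- vial: Loose blue open vial, 44 across, 90 high; leave it.
- vial_cap: Loose white cap lying flat, 44 across, 14 high; leave it.
- spatula: Loose blue spatula lying flat, 200 long; leave it.

How it is judged (in metres and radians):
On the way, in this order (a step that is already met when the one before it is completed fails the run):
1. the blue key is lifted out of the stand in the fingers (height (world z) of key_blue above 0.1 m and contact force between the fingers and key_blue above 2 N), for 0.1 s.
2. the blue key is fully home in the lock, not yet turned far (z of key_blue in the frame of keyhole between -0.006 and 0.005 m and horizontal distance between key_blue and keyhole below 0.006 m and angle between key_blue's own z axis and vertical below 0.15 rad and value of joint plug below 0.8 rad), for 0.1 s.
At the end, for the whole second after the job is handed in: The blue key is home in the lock (shoulder within 5 mm of the plug's face, within 6 mm of its axis, tilted under 0.15 rad), the plug is held turned clockwise by at least 1.25 rad, and the fingers still grip the key (over 2 N) (z of key_blue in the frame of keyhole between -0.006 and 0.005 m and horizontal distance between key_blue and keyhole below 0.006 m and angle between key_blue's own z axis and vertical below 0.15 rad and value of joint plug above 1.25 rad and contact force between the fingers and key_blue above 2 N); the arm keeps its last pose, push and grip.
It fails at once if another key disturbed (moved over 30 mm or tipped) (distance of any of key_yellow, key_white from where it was at the start of the episode above 0.03 m or angle between any of key_yellow, key_white's own z axis and vertical above 0.5 rad).
It fails at once if a bottle or the vial moved over 40 mm or tipped (distance of any of stock_bottle, amber_bottle, vial from where it was at the start of the episode above 0.04 m or angle between any of stock_bottle, amber_bottle, vial's own z axis and vertical above 0.5 rad).
It fails at once if the tray, cap or spatula moved over 40 mm or tipped (distance of any of tray, vial_cap, spatula from where it was at the start of the episode above 0.04 m or angle between any of tray, vial_cap, spatula's own z axis and vertical above 0.5 rad).
It also fails if it takes over 67 s, if anything falls off the work surface, if the arm or the gripper's body presses on something with over 40 N, if the wrist force passes 120 N, or if a joint passes its speed limit or range.

## Robot

A 7-joint arm with a two-finger parallel gripper is mounted at the origin on the work surface. World frame = base frame: x ahead of the robot, y to its left, z up, the work surface at z = 0. Lengths are in mm, angles in rad, forces in N, time in s.
With the tool pointing down it reaches from about 425 to 1025 mm from the base axis. Payload 9.4 kg.
Tool frame: the origin (TCP) lies at the very end of the fingers, on their centre line; the grasp point (between the pads) lies 19 mm behind it (env.tcp_to_grasp is the distance from the TCP to the grasp point, in mm); z points along the fingers, y is the line along which they close (so a half turn about z gives the same grasp; the last joint's range is limited). The gripper opens to 93 mm and grips with 3 to 60 N. Pads are 15 mm wide; open, the fingers measure 128 mm over their backs; the gripper's body (75 mm by 188 mm) begins 65 mm behind the grasp point.
Start: joints at [-1.398, 0.599, -0.003, 1.599, 0.002, 0.943, -0.08], TCP at [179.232, 702.496, 218.618] pointing down, gripper open.
Joint ranges: [-2.57, 2.57], [-0.35, 1.97], [-1.29, 1.29], [0.11, 2.56], [-1.05, 4.19], [0.11, 1.86], [-2.63, 2.63]. Speed limits (rad/s): [2.22, 2.22, 3.01, 3.01, 3.14, 3.14, 3.14].

## Interface

Orientations are given as a unit quaternion [x, y, z, w].
In Python, from station import env, eyes gives the robot as it stands.
- The arm moves only by the shell command python3 -m creep 'ROWS'. ROWS is JSON, a list of rows, each a list of 3 entries, a list of its own where there are three numbers: the gripper's target within -1 to 1 (shut at 1, half-way at 0, fully open at -1), then the shift along the world's x, y, z in mm, then the turn about the world's z in degrees. In form: [[claw, [dx, dy, dz], twist], ...]. A call has exactly 8 rows; each row is the pose to reach, as a shift and turn from the pose commanded when the call began; what a row does not reach only later rows make up. A row lasts 1/12 s, in which the tool goes at most 41.7 mm and 7.16 degrees, less where a joint would pass 70% of its speed; a pose out of reach is approached as far as the arm can. A call with a gripper value outside its range is refused whole. The fingers move at their own pace and stop on an object; the grip force is fixed at half the most. Time passes only in rows, so rows that repeat a pose let the fingers close, or fill a call up. It gives the time, the measured TCP pose, the force, the opening and the grip force at its end, in the units of the state.
- env.read_state(): the state, without advancing time (a new reading comes with each control period).
- eyes.read_camera(name): name is "scene" or "top"; returns a dict with "image" (384x512x3 uint8, red, green, blue), "depth" (384x512 float32, mm along the optical axis (not along the pixel's ray), 0 where there is no reading), "vertical_fov" (degrees; the focal length in pixels is half the picture's height over the tangent of half this angle, whatever the lens; pixels are square), "cx", "cy" (the principal point, pixels), "world_to_cam" (4x4, takes a point from world to camera coordinates). Camera axes: x right, y up, looking along -z (the intrinsics and any distortion apply to the point x, -y, -z); pixel columns grow to the right and rows downward; lengths in mm; the calibration is good to about 2 mm. A picture is of the moment at which its call begins.
- env.hand_in(): hands the job in; it is judged then, once.
The state is a dict: "time_s": time; "q": joint angles; "joint_vel": joint speeds; "tau": joint torques, N m; "tcp_pos": TCP position; "tcp_rot": TCP orientation; "ft_force": force on the tool from outside, world axes, zero at the start; "ft_torque": the same for the moment, N m; "finger_gap": finger opening in mm; "finger_force": force on a finger pad.
Only numpy, scipy, OpenCV 4.12 (cv2) and the standard library are available. Lean on these libraries where they do the work, as an engineer would, in place of code of your own. Each camera call takes 0.05 s, during which the arm holds its last target. There are 200 camera calls.

## Working session

There is one attempt and no reset: what is moved stays moved. The work goes in short steps, Python scripts to look and compute and a shell command to move; the robot and the scene stay as the last step left them, time stands still between calls to the robot, and variables do not carry over. Pictures are saved under pics/ and viewed, at most 10 in all, crops included, and the job is handed in when it is done.

```bash
ls; mkdir -p pics
python3 - <<'E'
from station import env, eyes
import cv2, numpy as np
for n in ("scene","top"):
    c=eyes.read_camera(n); np.savez(f"{n}0.npz",**{k:v for k,v in c.items()})
    cv2.imwrite(f"pics/{n}0.png",c["image"][...,::-1])
    print(n,{k:v for k,v in c.items() if k not in("image","depth")}, (c["depth"]>0).mean())
s=env.read_state(); print(s)
E
```

```text
pics
scene {'vertical_fov': 49.134843412965594, 'cx': 255.5433562272909, 'cy': 197.3242710560293, 'world_to_cam': array([[ 8.38198243e-02,  9.96354796e-01,  1.58542396e-02,
        -4.07034200e+01],
       [-7.35910391e-01,  5.11665153e-02,  6.75142862e-01,
         3.42242126e+02],
       [ 6.71870623e-01, -6.82576558e-02,  7.37516616e-01,
        -1.80180507e+03],
       [ 0.00000000e+00,  0.00000000e+00,  0.00000000e+00,
         1.00000000e+00]])} 0.9960123697916666
top {'vertical_fov': 44.111113347872305, 'cx': 252.99742857703683, 'cy': 190.11310035411256, 'world_to_cam': array([[-6.50135027e-02, -9.97883262e-01, -1.49673275e-03,
         2.78445437e+01],
       [ 9.76767763e-01, -6.39445864e-02,  2.04538083e-01,
        -5.98408676e+02],
       [-2.04200837e-01,  1.18357769e-02,  9.78857463e-01,
        -1.79534993e+03],
       [ 0.00000000e+00,  0.00000000e+00,  0.00000000e+00,
         1.00000000e+00]])} 0.995849609375
{'time_s': 0.1, 'q': array([-1.39773035,  0.60004112, -0.00252892,  1.60003425,  0.00181955,
        0.94286437, -0.07979843]), 'joint_vel': array([ 0.00058811,  0.00032336,  0.00190201, -0.00207434,  0.00066464,
        0.00069439,  0.00202667]), 'tau': array([ 5.46812400e-03, -7.66546941e+01,  1.50222089e+00, -2.52938443e+01,
       -5.22767706e-02,  1.35594231e-02,  6.37544485e-05]), 'tcp_pos': array([179.12684313, 702.09346184, 217.8549953 ]), 'tcp_rot': array([ 1.24529034e-01,  9.92215736e-01, -6.72711186e-04, -8.80600188e-06]), 'ft_force': array([-0.64126341, -0.23222771,  0.12346497]), 'ft_torque': array([ 0.03287895, -0.04188374, -0.0620254 ]), 'finger_force': 0.0, 'finger_gap': 93.18706471639328}
```

View pics/scene0.png

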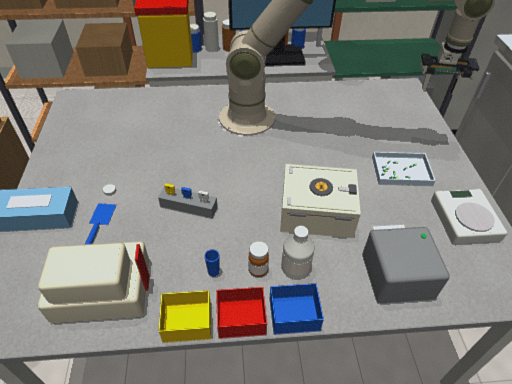

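View pics/top0.png

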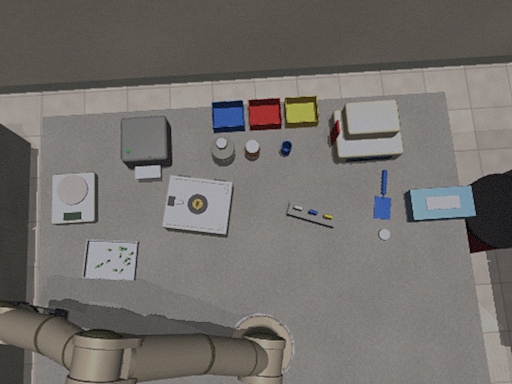

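The scene picture shows the stand with the blue key near (186,192) and the lock ring near (321,187). In the top picture the blue key is near (313,212) and the ring near (198,204).

```bash
cat > h.py <<'E'
import numpy as np, cv2
from station import env, eyes
def cam(n):
    return eyes.read_camera(n)
def ray(c,uv):
    f=192/np.tan(np.radians(c["vertical_fov"])/2); M=np.array(c["world_to_cam"])
    d=np.array([(uv[0]-c["cx"])/f,-(uv[1]-c["cy"])/f,-1.]); R=M[:3,:3]
    return -R.T@M[:3,3], R.T@d
def plane(c,uv,z):
    o,d=ray(c,uv); return o+d*(z-o[2])/d[2]
def tri(c1,u1,c2,u2):
    o1,d1=ray(c1,u1);o2,d2=ray(c2,u2)
    t=np.linalg.lstsq(np.c_[d1,-d2],o2-o1,rcond=None)[0]
    a,b=o1+t[0]*d1,o2+t[1]*d2; return (a+b)/2,np.linalg.norm(a-b)
def proj(c,p):
    f=192/np.tan(np.radians(c["vertical_fov"])/2); q=(np.array(c["world_to_cam"])@np.r_[p,1])[:3]
    return np.array([c["cx"]+f*q[0]/-q[2],c["cy"]-f*q[1]/-q[2]])
def blob(c,lo,hi,roi):
    x0,y0,x1,y1=roi; m=cv2.inRange(cv2.cvtColor(c["image"][y0:y1,x0:x1],cv2.COLOR_RGB2HSV),lo,hi)
    n,l,s,ce=cv2.connectedComponentsWithStats(m)
    if n<2: return None,0,m
    i=1+np.argmax(s[1:,4]); return ce[i]+[x0,y0],s[i,4],(l==i)
E
python3 - <<'E'
from h import *
C={n:dict(np.load(f"{n}0.npz")) for n in("scene","top")}
roi={"scene":(155,175,222,220),"top":(280,195,345,235)}
col={"blue":((105,130,60),(130,255,255)),"yellow":((22,140,100),(35,255,255)),"white":((0,0,165),(180,60,255))}
P={}
for k,(lo,hi) in col.items():
    r={n:blob(C[n],lo,hi,roi[n]) for n in C}
    print(k,[(n,np.round(r[n][0],2),r[n][1]) for n in C])
    P[k],e=tri(C["scene"],r["scene"][0],C["top"],r["top"][0]); print(P[k].round(1),e.round(1), [plane(C[n],r[n][0],78).round(1) for n in C])
d=P["yellow"]-P["white"]; print("stand dir deg",np.degrees(np.arctan2(d[1],d[0])))
cr=[cv2.resize(C["scene"]["image"][150:245,265:375],None,fx=3.6,fy=3.6,interpolation=2),cv2.resize(C["top"]["image"][165:245,150:240],None,fx=4.4,fy=4.275,interpolation=2)]
h=min(a.shape[0] for a in cr); cv2.imwrite("pics/lock.png",np.hstack([a[:h] for a in cr])[...,::-1])
E
```

```text
blue [('scene', array([186.25, 191.98]), np.int32(81)), ('top', array([312.86, 211.52]), np.int32(21))]
[ 496.5 -234.2   78.4] 2.2 [array([ 496.3, -233.1,   78. ]), array([ 496.6, -235.3,   78. ])]
yellow [('scene', array([169.34, 188.4 ]), np.int32(73)), ('top', array([328.06, 215.76]), np.int32(17))]
[ 476.2 -290.9   78.5] 2.3 [array([ 475.9, -289.8,   78. ]), array([ 476.3, -292.1,   78. ])]
white [('scene', array([203.12, 184.97]), np.int32(644)), ('top', array([298.25, 207.  ]), np.int32(8))]
[ 510.6 -175.1  122. ] 2.1 [array([ 467.6, -177.4,   78. ]), array([ 517.8, -180.8,   78. ])]
stand dir deg -106.51132769132377
```

View pics/lock.png

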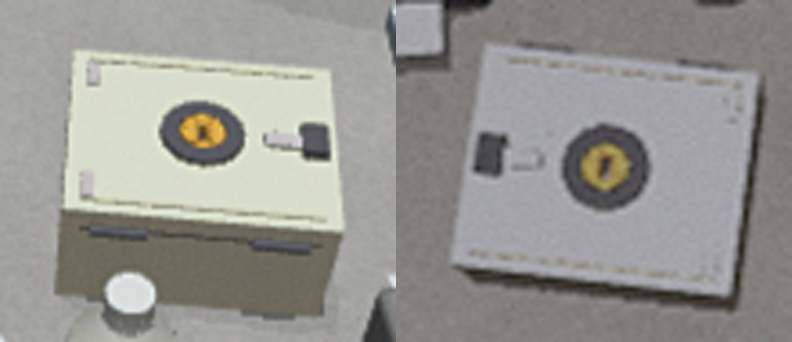

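The crop shows the lock ring (dark), brass plug and slot clearly, with the bolt on the +y side. Next I measure the ring centre and the safe's yaw.

Run:
```python
from h import *
C={n:dict(np.load(f"{n}0.npz")) for n in("scene","top")}
ctr={}
for n,(u,v) in {"scene":(321,187),"top":(198,204)}.items():
    c=C[n]; hsv=cv2.cvtColor(c["image"],cv2.COLOR_RGB2HSV)
    # ring outer: dark or brass near centre
    m=((hsv[...,2]<(120 if n=="scene" else 115))|(hsv[...,1]>110)).astype(np.uint8); k=np.zeros_like(m); cv2.circle(k,(u,v),16,1,-1); m*=k
    cs=cv2.findContours(m,cv2.RETR_EXTERNAL,cv2.CHAIN_APPROX_NONE)[0]; cc=max(cs,key=cv2.contourArea)
    e=cv2.fitEllipse(cc); b=cv2.inRange(hsv,(10,120,60),(32,255,255)); b[k==0]=0
    cb=cv2.fitEllipse(cv2.findContours(b,cv2.RETR_EXTERNAL,cv2.CHAIN_APPROX_NONE)[0][0])
    print(n,"ring",e,"brass",cb, plane(c,e[0],127).round(1), plane(c,cb[0],128).round(1)); ctr[n]=(e[0],cb[0])
print([tri(C["scene"],ctr["scene"][i],C["top"],ctr["top"][i]) for i in(0,1)])
# safe top outline, each camera: depth-based points at z~120
for n,(x0,y0,x1,y1) in {"scene":(270,155,370,240),"top":(150,165,245,245)}.items():
    c=C[n]; f=192/np.tan(np.radians(c["vertical_fov"])/2); M=c["world_to_cam"]
    vv,uu=np.mgrid[y0:y1,x0:x1]; D=c["depth"][y0:y1,x0:x1]
    X=np.stack([(uu-c["cx"])/f*D,-(vv-c["cy"])/f*D,-D],-1)-M[:3,3]; W=X@M[:3,:3]
    m=((abs(W[...,2]-122)<12)).astype(np.uint8)
    cc=max(cv2.findContours(m,cv2.RETR_EXTERNAL,cv2.CHAIN_APPROX_NONE)[0],key=cv2.contourArea)[:,0]+[x0,y0]
    w=np.array([plane(c,p,120)[:2] for p in cc],np.float32); r=cv2.minAreaRect(w); print(n,r)
```

```text
scene ring ((320.830810546875, 186.79942321777344), (15.991808891296387, 22.7170352935791), 98.76417541503906) brass ((320.9432373046875, 185.96014404296875), (8.213251113891602, 12.586597442626953), 98.86019134521484) [549.7 203.6 127. ] [546.9 204.4 128. ]
top ring ((197.2229461669922, 203.72508239746094), (18.65477752685547, 18.906213760375977), 16.42072105407715) brass ((197.0250701904297, 203.9034423828125), (7.67901086807251, 8.602149963378906), 99.30043029785156) [546.9 202.1 127. ] [546.1 202.7 128. ]
[(array([547.53783904, 203.30082907, 124.78936852]), np.float64(2.022074939609694)), (array([546.38174752, 203.65838269, 127.47044595]), np.float64(1.7807133171714367))]
scene ((552.4820556640625, 203.21556091308594), (240.20196533203125, 213.2108917236328), 79.54938507080078)
top ((545.6185302734375, 204.38861083984375), (240.21617126464844, 201.58285522460938), 79.57133483886719)
```

```bash
python3 -m creep '[[-1,[30,-20,20],-3],[-1,[65,-45,20],-10],[-1,[100,-70,20],-17],[-1,[135,-95,20],-24],[-1,[170,-120,20],-31],[-1,[205,-145,20],-38],[-1,[235,-170,20],-43],[-1,[260,-190,20],-47]]'
```

```text
time_s: 0.77
tcp_pos: [441.3, 510.1, 238.4]
tcp_rot: [0.512, 0.859, -0.0, 0.0]
ft_force: [0.1, 0.2, 0.4]
finger_gap: 93.2
finger_force: 0.0
```

```bash
python3 -m creep '[[-1,[15,-35,0],-6],[-1,[30,-75,0],-12],[-1,[45,-115,0],-18],[-1,[60,-153,0],-24],[-1,[70,-193,0],-30],[-1,[78,-233,0],-36],[-1,[84,-273,0],-40],[-1,[90,-310,0],-44]]' && python3 -m creep '[[-1,[0,-40,0],0],[-1,[0,-80,0],0],[-1,[0,-120,0],0],[-1,[0,-160,0],0],[-1,[-5,-200,-5],-1],[-1,[-12,-240,-15],-2],[-1,[-20,-280,-30],-3],[-1,[-28,-315,-45],-4]]'
```

```text
time_s: 1.43
tcp_pos: [529.1, 199.9, 238.5]
tcp_rot: [0.796, 0.605, -0.0, 0.0]
ft_force: [-0.1, 0.0, -0.6]
finger_gap: 92.9
finger_force: 0.0
time_s: 2.1
tcp_pos: [500.9, -114.5, 193.5]
tcp_rot: [0.816, 0.578, 0.0, 0.0]
ft_force: [0.5, 0.1, 0.8]
finger_gap: 92.9
finger_force: 0.0
```

```bash
python3 -m creep '[[-1,[0,-40,-10],0],[-1,[-2,-80,-30],0],[-1,[-4,-110,-50],0],[-1,[-4,-119.5,-65],-0.3],[-1,[-4,-119.5,-73],-0.3],[-1,[-4,-119.5,-73],-0.3],[-1,[-4,-119.5,-73],-0.3],[-1,[-4,-119.5,-73],-0.3]]'
python3 - <<'E'
from h import *
C={n:cam(n) for n in("scene","top")}
cv2.imwrite("pics/close.png",np.hstack([cv2.resize(C["scene"]["image"][140:230,140:240],None,fx=4,fy=4,interpolation=2),cv2.resize(C["top"]["image"][170:260,265:365],None,fx=4,fy=4,interpolation=2)])[...,::-1])
p=env.read_state(); print(p["tcp_pos"],p["tcp_rot"]); print([proj(C[n],p["tcp_pos"]) for n in C])
E
```

```text
time_s: 2.77
tcp_pos: [497.9, -230.5, 121.3]
tcp_rot: [0.817, 0.577, 0.0, -0.0]
ft_force: [0.2, 0.4, 0.2]
finger_gap: 92.9
finger_force: 0.0
[ 498.04136493 -230.69447306  121.51134668] [8.16533934e-01 5.77297058e-01 5.60582811e-04 3.57203802e-04]
[array([185.57057886, 183.14928353]), array([313.00168596, 209.36128512])]
```

View pics/close.png

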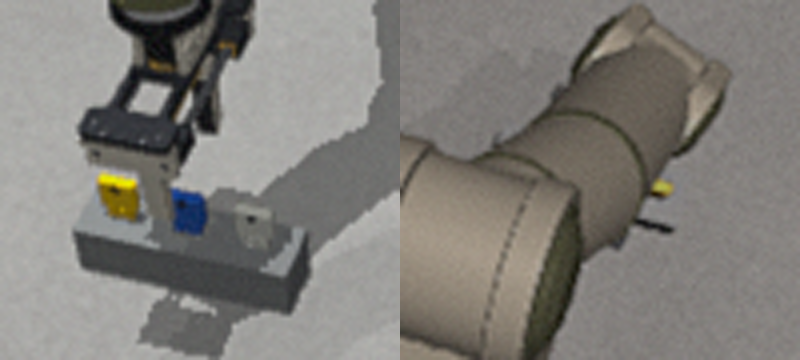

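The close-up shows the open fingers straddling the blue key (blue head at scene crop (187,210)), with the near finger clear of the yellow key. I descend next.

```bash
python3 -m creep '[[-1,[-1,-2.5,0],-0.3],[-1,[-1,-2.5,-10],-0.3],[-1,[-1,-2.5,-25],-0.3],[-1,[-1,-2.5,-40],-0.3],[-1,[-1,-2.5,-52],-0.3],[-1,[-1,-2.5,-59],-0.3],[-1,[-1,-2.5,-59],-0.3],[-1,[-1,-2.5,-59],-0.3]]'; python3 -c "
from station import env;s=env.read_state();print(s['tcp_pos'],s['tcp_rot'],s['ft_force'])"
```

```text
time_s: 3.53
tcp_pos: [496.0, -234.5, 61.4]
tcp_rot: [0.819, 0.574, -0.0, -0.0]
ft_force: [0.4, -0.1, 0.6]
finger_gap: 93.0
finger_force: 0.0
[ 496.03693965 -234.5117125    61.37468093] [ 8.18758486e-01  5.74137980e-01 -2.31972012e-04 -2.60951116e-04] [ 0.35560804 -0.06844772  0.55914374]
```

```bash
python3 -m creep '[[1,[0,0,0],0],[1,[0,0,0],0],[1,[0,0,0],0],[1,[0,0,0],0],[1,[0,0,0],0],[1,[0,0,0],0],[1,[0,0,0],0],[1,[0,0,0],0]]'; python3 -m creep '[[1,[0,0,0],0],[1,[0,0,0],0],[1,[0,0,0],0],[1,[0,0,0],0],[1,[0,0,0],0],[1,[0,0,0],0],[1,[0,0,0],0],[1,[0,0,0],0]]'; python3 -c "
from station import env;s=env.read_state();print(s['tcp_pos'],s['tcp_rot'],s['ft_force'],s['ft_torque'])"
```

```text
time_s: 4.2
tcp_pos: [496.3, -234.5, 61.7]
tcp_rot: [0.819, 0.574, 0.0, 0.0]
ft_force: [-0.2, 0.4, -0.8]
finger_gap: 44.3
finger_force: 0.0
time_s: 4.87
tcp_pos: [496.1, -234.5, 61.6]
tcp_rot: [0.819, 0.574, -0.0, -0.0]
ft_force: [-0.6, 0.3, 0.5]
finger_gap: 11.6
finger_force: 30.0
[ 496.11302238 -234.49450887   61.58388758] [ 8.18743264e-01  5.74159783e-01 -7.53019010e-05 -7.34879888e-05] [-0.58624498  0.29119322  0.45573066] [-0.05746426  0.21866827  0.05938269]
```

```bash
python3 -m creep '[[1,[0,0,6],0],[1,[0,0,18],0],[1,[0,0,34],0],[1,[0,0,54],0],[1,[0,0,78],0],[1,[0,0,100],0],[1,[0,0,125],0],[1,[0,0,150],0]]'
python3 - <<'E'
from h import *
C={n:cam(n) for n in("scene","top")}
p=env.read_state(); print(p["tcp_pos"],p["tcp_rot"],p["finger_gap"],p["finger_force"])
u=proj(C["scene"],p["tcp_pos"]); print(u)
x,y=u.astype(int)
cv2.imwrite("pics/lift.png",cv2.resize(C["scene"]["image"][y-50:y+50,x-60:x+60],None,fx=6,fy=6,interpolation=2)[...,::-1])
E
```

```text
time_s: 5.53
tcp_pos: [495.9, -234.4, 213.1]
tcp_rot: [0.819, 0.574, -0.0, -0.0]
ft_force: [-0.3, 0.6, 0.7]
finger_gap: 11.6
finger_force: 30.0
[ 497.71820235 -235.49156192  215.41754941] [0.81877534 0.57410606 0.00186704 0.00238502] 12.227636773111161 29.9996879696846
[180.73687488 161.78852229]
```

View pics/lift.png

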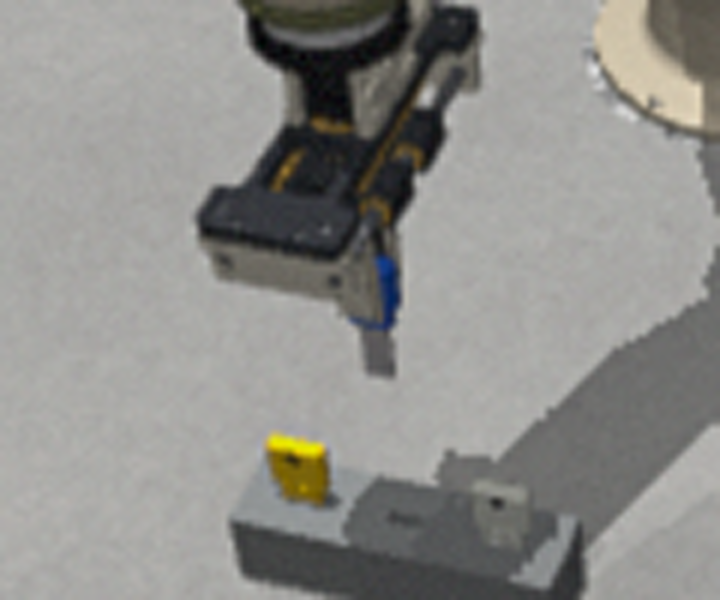

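The picture shows the blue key held upright in the fingers; yellow and white are still in the stand. Next I carry it to above the lock, turning +99.5°.

```bash
python3 -m creep '[[1,[4,15,0],5],[1,[10,42,0],12],[1,[16,75,0],19],[1,[22,110,0],26],[1,[28,145,0],33],[1,[33,180,0],40],[1,[37,215,0],47],[1,[40,250,0],54]]'; python3 -m creep '[[1,[2,35,0],7],[1,[4,70,0],14],[1,[6,105,0],21],[1,[8,135,0],28],[1,[9,160,0],34],[1,[10,178,0],40],[1,[10.5,188,0],44],[1,[10.5,188,0],45.5]]';  python3 -m creep '[[1,[0,0,0],0],[1,[0,0,0],0],[1,[0,0,-5],0],[1,[0,0,-10],0],[1,[0,0,-15],0],[1,[0,0,-15],0],[1,[0,0,-15],0],[1,[0,0,-15],0]]'
python3 - <<'E'
from h import *
C={n:cam(n) for n in("scene","top")}
p=env.read_state(); print(p["tcp_pos"],p["tcp_rot"],p["ft_force"],p["ft_torque"],p["q"])
print(np.degrees(2*np.arctan2(p["tcp_rot"][1],p["tcp_rot"][0]))-90)
c=C["scene"]; r=blob(c,(105,130,60),(130,255,255),(290,130,350,200)); print(r[:2])
print(proj(c,[546.4,203.5,128]), proj(c,p["tcp_pos"]), proj(c,p["tcp_pos"]-[0,0,49.6]))
cv2.imwrite("pics/over.png",np.hstack([cv2.resize(c["image"][130:210,285:365],None,fx=5,fy=5,interpolation=2),cv2.resize(C["top"]["image"][165:245,155:235],None,fx=5,fy=5,interpolation=2)])[...,::-1])
E
```

```text
time_s: 6.3
tcp_pos: [535.9, 17.3, 211.2]
tcp_rot: [0.466, 0.885, -0.0, -0.0]
ft_force: [1.5, -0.7, -1.0]
finger_gap: 12.2
finger_force: 30.0
time_s: 6.97
tcp_pos: [546.1, 206.3, 210.9]
tcp_rot: [0.087, 0.996, 0.001, -0.001]
ft_force: [0.4, -0.1, -1.3]
finger_gap: 11.8
finger_force: 30.0
time_s: 7.63
tcp_pos: [546.8, 203.4, 196.5]
tcp_rot: [0.091, 0.996, -0.0, -0.0]
ft_force: [-0.9, -0.2, -0.5]
finger_gap: 11.9
finger_force: 30.0
[546.87444757 203.53286121 196.75687555] [9.07983027e-02 9.95869288e-01 6.99178334e-05 1.55044747e-04] [-0.14530863  0.02287039 -1.04303357] [-0.00590293  0.05865411 -0.07965359] [-0.43205217  0.45566683 -0.03040476  1.95121533  0.02002255  0.7346554
  0.91473863]
79.58093082082914
(array([325.05769231, 167.69230769]), np.int32(52))
[320.6379113  185.85773432] [323.56141933 170.55979038] [321.4577035 181.7884618]
```

View pics/over.png

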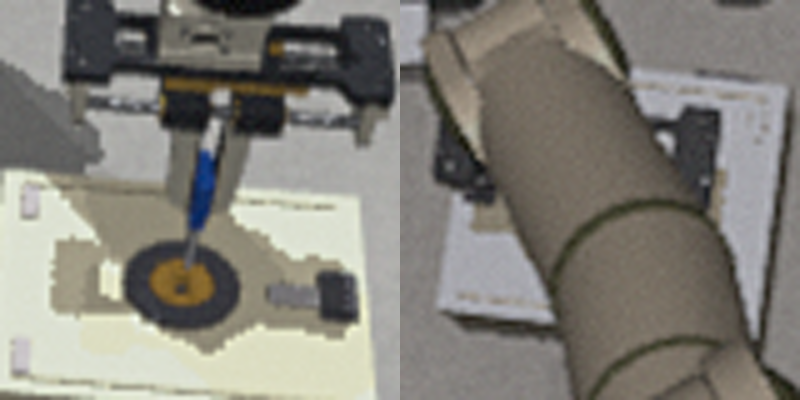

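The picture shows the key edge-on above the lock: blade tip at crop (189,262), slot at crop (182,285). The tip sits about 1.5 mm too far in +y, so I correct that and descend into the mouth.

```bash
python3 -m creep '[[1,[-0.5,-1.5,-5],0],[1,[-0.5,-1.5,-12],0],[1,[-0.5,-1.5,-15],0],[1,[-0.5,-1.5,-18],0],[1,[-0.5,-1.5,-20],0],[1,[-0.5,-1.5,-22],0],[1,[-0.5,-1.5,-22],0],[1,[-0.5,-1.5,-22],0]]'
cat > s.py <<'E'
from station import env
import numpy as np
s=env.read_state();r=s["tcp_rot"]
print(s["tcp_pos"].round(2),"yaw",round(np.degrees(2*np.arctan2(r[1],r[0]))-90,2),"F",s["ft_force"].round(2),"T",s["ft_torque"].round(3),s["finger_gap"].round(1))
E
python3 s.py
```

```text
time_s: 8.4
tcp_pos: [546.2, 202.0, 174.6]
tcp_rot: [0.091, 0.996, -0.0, -0.0]
ft_force: [0.3, 0.7, -0.9]
finger_gap: 11.7
finger_force: 30.0Traceback (most recent call last):
  File "s.py", line 4, in <module>
    print(s["tcp_pos"].round(2),"yaw",round(np.degrees(2*np.arctan2(r[1],r[0]))-90,2),"F",s["ft_force"].round(2),"T",s["ft_torque"].round(3),s["finger_gap"].round(1))
                                                                                                                                             ^^^^^^^^^^^^^^^^^^^^^
AttributeError: 'float' object has no attribute 'round'
```

```bash
sed -i 's/s\["finger_gap"\].round(1)/round(s["finger_gap"],1)/' s.py; python3 -m creep '[[1,[0,0,-1],0],[1,[0,0,-2],0],[1,[0,0,-3],0],[1,[0,0,-4],0],[1,[0,0,-5],0],[1,[0,0,-6],0],[1,[0,0,-6],0],[1,[0,0,-6],0]]'; python3 s.py
```

```text
time_s: 9.07
tcp_pos: [546.2, 202.0, 168.5]
tcp_rot: [0.091, 0.996, -0.0, -0.0]
ft_force: [0.3, 0.0, -0.6]
finger_gap: 11.9
finger_force: 30.0
[546.2  201.97 168.53] yaw 79.59 F [ 0.35  0.02 -0.58] T [0.007 0.021 0.006] 11.9
```

```bash
python3 -m creep '[[1,[0,0,-1],0],[1,[0,0,-2],0],[1,[0,0,-3],0],[1,[0,0,-4],0],[1,[0,0,-5],0],[1,[0,0,-6],0],[1,[0,0,-6.5],0],[1,[0,0,-6.5],0]]'; python3 s.py
```

```text
time_s: 9.73
tcp_pos: [546.3, 202.0, 162.4]
tcp_rot: [0.091, 0.996, 0.0, 0.0]
ft_force: [-0.2, -1.0, 3.9]
finger_gap: 12.0
finger_force: 30.0
[546.32 202.04 162.37] yaw 79.59 F [-0.2  -0.97  3.89] T [-0.11   0.231 -0.01 ] 12.0
```

```bash
python3 -m creep '[[1,[0,0,-0.2],3],[1,[0,0,-0.3],6],[1,[0,0,-0.3],9],[1,[0,0,-0.3],12],[1,[0,0,-0.3],15],[1,[0,0,-0.3],18],[1,[0,0,-0.3],20],[1,[0,0,-0.3],20]]'; python3 s.py;  python3 -m creep '[[1,[0,0,0],2],[1,[0,0,0],4],[1,[0,0,0],6],[1,[0,0,0],8],[1,[0,0,0],10],[1,[0,0,0],10],[1,[0,0,0],10],[1,[0,0,0],10]]'; python3 s.py
```

```text
time_s: 10.4
tcp_pos: [546.4, 202.0, 161.9]
tcp_rot: [-0.084, 0.996, 0.0, 0.0]
ft_force: [-0.1, -0.6, 0.4]
finger_gap: 11.9
finger_force: 30.0
[546.44 202.02 161.9 ] yaw 99.67 F [-0.1  -0.57  0.36] T [ 0.083 -0.077 -0.001] 11.9
time_s: 11.07
tcp_pos: [546.4, 201.9, 161.8]
tcp_rot: [-0.169, 0.986, -0.0, 0.0]
ft_force: [0.0, -0.9, 0.2]
finger_gap: 11.7
finger_force: 30.0
[546.4  201.88 161.79] yaw 109.49 F [ 0.02 -0.85  0.22] T [-0.164 -0.264 -0.043] 11.7
```

```bash
python3 -m creep '[[1,[0,0,-0.5],0],[1,[0,0,-1],0],[1,[0,0,-1.5],0],[1,[0,0,-2],0],[1,[0,0,-2.5],-2],[1,[0,0,-3],-6],[1,[0,0,-3],-8],[1,[0,0,-3],-10]]'; python3 s.py
```

```text
time_s: 11.73
tcp_pos: [546.0, 202.1, 158.6]
tcp_rot: [-0.083, 0.997, 0.0, -0.0]
ft_force: [0.4, -0.0, -0.5]
finger_gap: 12.0
finger_force: 30.0
[545.96 202.13 158.6 ] yaw 99.48 F [ 0.44 -0.01 -0.5 ] T [-0.084 -0.01  -0.028] 12.0
```

Through the first disc. On down to the second, returning to zero angle.

```bash
python3 -m creep '[[1,[0,0,-1],-3],[1,[0,0,-2],-6],[1,[0,0,-3],-9],[1,[0,0,-4],-12],[1,[0,0,-5],-15],[1,[0,0,-6],-18],[1,[0,0,-6.5],-20],[1,[0,0,-6.5],-20]]'; python3 s.py
```

```text
time_s: 12.4
tcp_pos: [546.2, 202.5, 152.4]
tcp_rot: [0.091, 0.996, 0.0, 0.0]
ft_force: [-0.9, 0.3, 1.8]
finger_gap: 12.0
finger_force: 30.0
[546.23 202.51 152.43] yaw 79.52 F [-0.92  0.34  1.77] T [ 0.075  0.029 -0.001] 12.0
```

```bash
python3 -m creep '[[1,[0,0,-0.3],-3],[1,[0,0,-0.5],-6],[1,[0,0,-0.5],-9],[1,[0,0,-0.5],-12],[1,[0,0,-0.5],-15],[1,[0,0,-0.5],-18],[1,[0,0,-0.5],-20],[1,[0,0,-0.5],-20]]'; python3 s.py;  python3 -m creep '[[1,[0,0,0],-2],[1,[0,0,0],-4],[1,[0,0,0],-6],[1,[0,0,0],-8],[1,[0,0,0],-10],[1,[0,0,0],-10],[1,[0,0,0],-10],[1,[0,0,0],-10]]'; python3 s.py
```

```text
time_s: 13.07
tcp_pos: [546.5, 202.8, 152.1]
tcp_rot: [0.262, 0.965, 0.001, 0.0]
ft_force: [-0.3, 1.8, 2.0]
finger_gap: 11.6
finger_force: 30.0
[546.46 202.78 152.08] yaw 59.6 F [-0.3   1.82  2.04] T [ 0.427 -0.105  0.034] 11.6
time_s: 13.73
tcp_pos: [546.6, 202.8, 151.9]
tcp_rot: [0.344, 0.939, 0.001, 0.0]
ft_force: [0.4, 4.0, 1.1]
finger_gap: 11.8
finger_force: 30.0
[546.57 202.83 151.95] yaw 49.73 F [0.42 3.98 1.12] T [ 1.019 -0.348  0.057] 11.8
```

```bash
python3 -m creep '[[1,[0.3,0.7,0],0],[1,[0.5,1.2,0],0],[1,[0.5,1.2,-0.2],0],[1,[0.5,1.2,-0.4],0],[1,[0.5,1.2,-0.5],0],[1,[0.5,1.2,-0.5],0],[1,[0.5,1.2,-0.5],0],[1,[0.5,1.2,-0.5],0]]'; python3 s.py
```

```text
time_s: 14.4
tcp_pos: [546.7, 203.0, 151.2]
tcp_rot: [0.345, 0.938, -0.0, -0.0]
ft_force: [0.2, -0.1, 1.1]
finger_gap: 11.6
finger_force: 30.0
[546.66 202.98 151.24] yaw 49.59 F [ 0.2  -0.14  1.06] T [ 0.152 -0.274  0.063] 11.6
```

```bash
python3 -m creep '[[1,[0,0,-0.4],0],[1,[0,0,-0.8],0],[1,[0,0,-1.2],0],[1,[0,0,-1.6],0],[1,[0,0,-2],0],[1,[0,0,-2],0],[1,[0,0,-2],0],[1,[0,0,-2],0]]'; python3 s.py
```

```text
time_s: 15.07
tcp_pos: [546.6, 203.1, 149.2]
tcp_rot: [0.345, 0.938, -0.0, -0.0]
ft_force: [-0.0, -0.0, -0.2]
finger_gap: 11.8
finger_force: 30.0
[546.61 203.06 149.18] yaw 49.58 F [-0.02 -0.03 -0.22] T [-0.09  -0.102  0.088] 11.8
```

```bash
python3 -m creep '[[1,[0,0,-1],0],[1,[0,0,-2],0],[1,[0,0,-3],0],[1,[0,0,-4],0],[1,[0,0,-5],0],[1,[0,0,-6],0],[1,[0,0,-7],0],[1,[0,0,-7],0]]'; python3 s.py; python3 -m creep '[[1,[0,0,-0.5],0],[1,[0,0,-1],0],[1,[0,0,-1.5],0],[1,[0,0,-2],0],[1,[0,0,-2.5],0],[1,[0,0,-3],0],[1,[0,0,-3],0],[1,[0,0,-3],0]]'; python3 s.py
```

```text
time_s: 15.73
tcp_pos: [546.6, 203.1, 142.0]
tcp_rot: [0.345, 0.938, -0.0, -0.0]
ft_force: [0.2, 0.2, -1.7]
finger_gap: 12.0
finger_force: 30.0
[546.58 203.06 142.01] yaw 49.59 F [ 0.18  0.22 -1.69] T [-0.165 -0.042  0.021] 12.0
time_s: 16.4
tcp_pos: [546.7, 203.1, 139.5]
tcp_rot: [0.345, 0.938, -0.0, 0.0]
ft_force: [-1.3, -1.8, 4.6]
finger_gap: 11.7
finger_force: 30.0
[546.66 203.1  139.53] yaw 49.59 F [-1.28 -1.83  4.58] T [-0.481  0.447  0.046] 11.7
```

```bash
python3 -m creep '[[1,[0,0,0],-3],[1,[0,0,0],-7],[1,[0,0,0],-11],[1,[0,0,0],-15],[1,[0,0,0],-19],[1,[0,0,0],-23],[1,[0,0,0],-27],[1,[0,0,0],-30]]'; python3 s.py; python3 -m creep '[[1,[0,0,0],-4],[1,[0,0,0],-8],[1,[0,0,0],-12],[1,[0,0,0],-16],[1,[0,0,0],-20],[1,[0,0,0],-23],[1,[0,0,0],-26],[1,[0,0,0],-26]]'; python3 s.py
```

```text
time_s: 17.07
tcp_pos: [547.1, 203.3, 139.5]
tcp_rot: [0.578, 0.816, 0.0, 0.0]
ft_force: [-0.5, -1.4, 3.3]
finger_gap: 11.7
finger_force: 30.0
[547.11 203.33 139.53] yaw 19.41 F [-0.5  -1.38  3.29] T [-0.329  0.119  0.2  ] 11.7
time_s: 17.73
tcp_pos: [547.6, 203.3, 139.5]
tcp_rot: [0.746, 0.666, 0.001, 0.001]
ft_force: [1.2, -1.1, 3.1]
finger_gap: 11.7
finger_force: 30.0
[547.57 203.34 139.52] yaw -6.52 F [ 1.24 -1.06  3.09] T [-0.364 -0.224  0.142] 11.7
```

```bash
python3 -m creep '[[1,[0,0,0],-1],[1,[0,0,0],-2],[1,[0,0,0],-3],[1,[0,0,0],-4],[1,[0,0,0],-4.5],[1,[0,0,0],-4.5],[1,[0,0,0],-4.5],[1,[0,0,0],-4.5]]'
python3 - <<'E'
exec(open("s.py").read())
from h import *
c=cam("scene"); cv2.imwrite("pics/turned.png",cv2.resize(c["image"][130:220,275:375],None,fx=6,fy=6,interpolation=2)[...,::-1])
E
```

```text
time_s: 18.4
tcp_pos: [547.6, 203.3, 139.5]
tcp_rot: [0.771, 0.637, 0.001, 0.0]
ft_force: [4.8, 0.0, 1.9]
finger_gap: 11.7
finger_force: 30.0
[547.56 203.31 139.55] yaw -10.9 F [4.77 0.01 1.87] T [-0.2  -1.29  0.14] 11.7
```

View pics/turned.png

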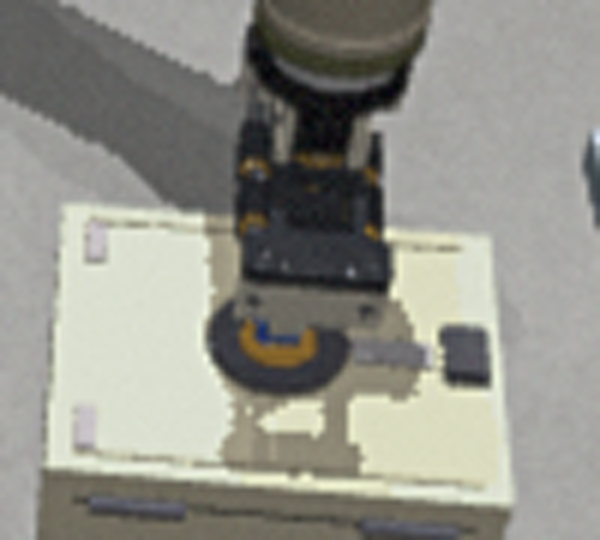

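The picture shows the head in the fingers on the plug, now turned. The bolt is drawn off its keeper (keeper at crop (465,355), bolt end at (430,355)). I add a few degrees against the stop and ease the side load.

```bash
python3 -m creep '[[1,[0.4,0,0],-1],[1,[0.6,0,0],-2],[1,[0.6,0,-0.2],-3],[1,[0.6,0,-0.2],-4],[1,[0.6,0,-0.2],-5],[1,[0.6,0,-0.2],-5],[1,[0.6,0,-0.2],-5],[1,[0.6,0,-0.2],-5]]'; python3 s.py; python3 -m creep '[[1,[0,0,0],0],[1,[0,0,0],0],[1,[0,0,0],0],[1,[0,0,0],0],[1,[0,0,0],0],[1,[0,0,0],0],[1,[0,0,0],0],[1,[0,0,0],0]]'; python3 s.py
```

```text
time_s: 19.12
tcp_pos: [547.7, 203.3, 139.5]
tcp_rot: [0.798, 0.602, 0.0, 0.0]
ft_force: [3.8, -0.8, 6.7]
finger_gap: 11.9
finger_force: 30.1
[547.69 203.3  139.52] yaw -15.94 F [ 3.84 -0.84  6.69] T [-0.25  -0.862  0.32 ] 11.9
time_s: 19.78
tcp_pos: [547.7, 203.3, 139.5]
tcp_rot: [0.798, 0.602, 0.0, 0.0]
ft_force: [3.5, -0.8, 6.7]
finger_gap: 11.9
finger_force: 30.1
[547.67 203.3  139.51] yaw -15.94 F [ 3.53 -0.84  6.69] T [-0.242 -0.914  0.352] 11.9
```

```bash
python3 -c "
from station import env; print(env.hand_in())"
```

```text
the job is handed in; nothing more can be done
None
```

I handed the job in at about 20 s with the blue key fully home, turned clockwise to its stop with the bolt drawn, and still gripped at 30 N; the hand-in returned no verdict.

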